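Open the combination-locked saffron box

ROBOT

A 7-joint arm with a two-finger parallel gripper is mounted at the origin on a cart in front of the work surface, level with it; the furniture and walls round the work are solid. World frame = base frame: x ahead of the robot, y to its left, z up, the work surface at z = 0. Lengths are in m, angles in rad, forces in N, time in s.
With the tool pointing down it reaches from about 0.425 to 0.925 m from the base axis. Payload 6.8 kg.
Tool frame: the origin (TCP) lies on the centre line of the jaws, within the pads' length; the fingertips stand 25 mm ahead of it and the grasp point (between the pads) lies 6 mm ahead of it; z points along the fingers, y is the line along which they close (so a half turn about z gives the same grasp; the last joint's range is limited). The gripper opens to 85 mm and grips with 20 to 120 N. Pads are 22 mm wide; open, the fingers measure 114 mm over their backs; the gripper's body (76 mm by 85 mm) begins 54 mm behind the grasp point. The pads swing forward as they close: fully open they stand 13 mm farther back than shut.
Start: joints at [1.233, 0.477, 0.022, 1.555, -0.011, 1.109, -0.083], TCP at [0.154, -0.657, 0.256] pointing down, gripper open.
Joint ranges: [-2.96, 2.96], [-0.34, 2.1], [-1.41, 1.46], [0.24, 2.44], [-1.37, 4.51], [0.17, 1.92], [-2.96, 2.96]. Speed limits (rad/s): [2.39, 2.39, 3.14, 3.14, 3.14, 3.14, 3.14].

INTERFACE

Orientations are given as a rotation vector (axis times angle).
In Python, from bench import telemetry, grab_frame, job gives the robot as it stands.
- The arm moves only by the tool apply_moves, never from a script. Its argument "rows" is a list of rows, each a list of 2 entries, a list of its own where there are three numbers: the shift along the tool's x, y, z each as a share of 250 mm, from -1 to 1, then the turn, a rotation vector about the tool's x, y, z each as a share of pi rad, from -1 to 1. A call has 1 to 10 rows; each row is the pose to reach, as a shift and turn from the pose commanded when the call began, along the tool's axes at that moment, turning the shorter way round; what a row does not reach only later rows make up. A row lasts 1/8 s, in which the tool goes at most 62.5 mm and 10.7 degrees, less where a joint would pass 70% of its speed; a pose out of reach is approached as far as the arm can. A call with a number of a shift or a turn outside -1 to 1 is refused whole. A call with a gripper value outside its range is refused whole. "jaw" is the gripper's target within -1 to 1 (fully open at 1, half-way at 0, shut at -1), set as the call begins (left out, the last holds). The fingers move at their own pace and stop on an object; "newtons" is the grip in N (left out, the last holds). Time passes only in rows, so rows that repeat a pose let the fingers close. It gives the time, the measured TCP pose, the force, the opening and the grip force at its end, in the units of the state.
- telemetry.get_obs(): the state, without advancing time (a new reading comes with each control period).
- grab_frame(name): name is "side" or "top"; returns a dict with "frame" (384x512x3 uint8, red, green, blue), "vertical_fov" (degrees; the focal length in pixels is half the picture's height over the tangent of half this angle, whatever the lens; pixels are square), "cx", "cy" (the principal point, pixels), "origin" and "attitude" of the camera in the world. Camera axes: x right, y up, looking along -z (the intrinsics and any distortion apply to the point x, -y, -z); pixel columns grow to the right and rows downward; lengths in m; the calibration is good to about 2 mm. A picture is of the moment at which its call begins. There is no depth.
- job.hand_in(): hands the job in; it is judged then, once.
The state is a dict: "clock": time; "joints": joint angles; "qvel": joint speeds; "tau": joint torques, N m; "tcp_pos": TCP position; "orientation": TCP orientation; "contact_force": force on the tool from outside, world axes, zero at the start; "moment": the same for the moment, N m; "grip_width": finger opening in m; "gripper_force": force on a finger pad.
Only numpy, scipy, OpenCV 4.12 (cv2) and the standard library are available. Lean on these libraries where they do the work, as an engineer would, in place of code of your own. Each camera call takes 0.05 s, during which the arm holds its last target. There are 200 camera calls.

TASK

Unlock the saffron strong box and open it: turn the left dial to four dots and the right dial to two dots, then slide the lid by its black handle all the way to the left. The lock is worn, so each catch drops in somewhere up to about 20 degrees before or after its dots: feel for it, stop turning as soon as the dial is caught, and never force a dial or a lid that is still locked. Leave the tin, the cup and the timer beside the box where they are, and let go at the end.

Things in the scene. Friction and masses are not known exactly. Their poses are not given: they have to be found in the camera images.
- case: The strong box, fixed to the worktop: x -100 to +90 mm, y +-130 mm, 55 mm high. Origin on its underside. x points away from the robot, y to the left, z up. Dark front strip with two dials, each in an arc of white dot groups; bright rear with the sliding lid at the right over a recess and a flat deck at the left. (A post of the room stands at world x 0.27, y -0.34 m.)
- left_dial: Orange grip bar of the left dial: 46 mm long (along x), 14 mm wide (y), 30 mm high (61 to 91 mm above the box's underside), on a black disc 60 mm across. Origin on the dial's upright axis, 80 mm above the underside, at case x -55, y +68 mm. The white line marks the pointer end, +x; z is up. Turn it clockwise (seen from above) by 0.35 to 1.45 rad in all, until the catch falls in: code four dots.
- right_dial: Orange grip bar of the right dial: 46 mm long (along x), 14 mm wide (y), 30 mm high (61 to 91 mm above the box's underside), on a black disc 60 mm across. Origin on the dial's upright axis, 80 mm above the underside, at case x -55, y -68 mm. The white line marks the pointer end, +x; z is up. Turn it counter-clockwise (seen from above) by 0.35 to 1.45 rad in all, until the catch falls in: code two dots.
- left_angle (a joint): Pointer angle (rad) of the left dial, counter-clockwise from above; 0 = along the case's +x. Dot groups: +1.6 one, +0.8 two, 0 three, -0.8 four, -1.6 five dots. Starts at -0.1 to 0.3. Drags steadily at about 0.4 N m; once caught, it has about 0.04 rad play each way, then a springy stop, 10 N m per rad. Forcing it over 0.35 N m beyond the drag breaks it.
- right_angle (a joint): Pointer angle (rad) of the right dial, counter-clockwise from above; 0 = along the case's +x. Dot groups: +1.6 one, +0.8 two, 0 three, -0.8 four, -1.6 five dots. Starts at -0.3 to 0.1. Drags steadily at about 0.4 N m; once caught, it has about 0.04 rad play each way, then a springy stop, 10 N m per rad. Forcing it over 0.35 N m beyond the drag breaks it.
- left_catch: Seat of the left dial's hidden spring catch, inside the box on the dial's axis, 30 mm up. The catch presses (6 N) on the dial's cam (radius 24 mm), drops 8.5 mm into its one gate and is then clear of the lid. The gate comes up within 0.35 rad either side of the code dots. A red 4 mm pin in the black slot between dial and lid then jumps 8.5 mm towards the dial.
- right_catch: Seat of the right dial's hidden spring catch, inside the box on the dial's axis, 30 mm up. The catch presses (6 N) on the dial's cam (radius 24 mm), drops 8.5 mm into its one gate and is then clear of the lid. The gate comes up within 0.35 rad either side of the code dots. A red 4 mm pin in the black slot between dial and lid then jumps 8.5 mm towards the dial.
- lid_slide (a joint): Travel (m) of the lid along the case's +y (to the left): 0 shut, 0.095 fully open at its stop. Slides with about 1.5 N of friction once both catches have dropped; until then it stops dead after 2 mm (over 25 N on it there is forcing).
- lid: Origin at the centre of the lid's black handle, a bar 42 mm long (along the case's x), 14 mm wide (along y, the sliding direction) and 30 mm high (62 to 92 mm above the box's underside; this point at 77 mm). Shut, it lies at x = 43.5 mm, y = -65 mm of the case. It moves with the lid.
- spice_tin: Bystander: white spice shaker with a pale cap, 55 mm across, 94 mm high, standing left of the box. Origin at the centre of its underside.
- sauce_cup: Bystander: small steel sauce cup, 65 mm across, 42 mm high, standing right of the box. Origin at the centre of its underside.
- timer: Bystander: red and white kitchen timer, 66 mm across, 42 mm high, standing left of the box beyond the spice shaker. Origin at the centre of its underside.

How it is judged:
By the outcome, as a careful person would: the job done as asked, in the order asked, and still so for the second after the job is handed in, with the robot touching nothing.
It also fails if it takes over 72 s, if anything falls off the work surface, if the arm or the gripper's body presses on something with over 40 N, if the wrist force passes 120 N, or if a joint passes its speed limit or range.

## Working session

There is one attempt and no reset: what is moved stays moved. The work goes in short steps, Python scripts to look and compute and a tool call to move; the robot and the scene stay as the last step left them, time stands still between calls to the robot, and variables do not carry over. Pictures are saved under pics/ and viewed, at most 10 in all, crops included, and the job is handed in when it is done.

Besides the shell and the picture viewer there is one more tool, called after ">>>" by a JSON object that holds its "op" and its "data", one argument or row to a line. apply_moves: Moves the arm, as the interface text tells. Its arguments: {"type":"object","properties":{"rows":{"type":"array"},"jaw":{"type":"number"},"newtons":{"type":"number"}},"required":["rows"]}

```bash
ls; mkdir -p pics
python3 - <<'E'
from bench import telemetry, grab_frame
import cv2
print(telemetry.get_obs())
for n in("side","top"):
    d=grab_frame(n); f=d.pop("frame"); print(n,d)
    cv2.imwrite(f"pics/{n}0.png",f[:,:,::-1])
E
```

```text
pics
{'clock': 0.0, 'joints': array([ 1.23290307,  0.477789  ,  0.02236822,  1.55646537, -0.01149604,
        1.10932371, -0.08306633]), 'qvel': array([-0.00062808, -0.00092099, -0.00087634,  0.00029622,  0.00029602,
       -0.00058402, -0.00235118]), 'tau': array([ 2.70537821e-04, -5.96452045e+01,  1.60841949e+00, -2.81199610e+01,
        1.25552362e-02,  9.17872967e-03, -1.61556965e-06]), 'tcp_pos': array([ 0.15359084, -0.65671818,  0.25532781]), 'orientation': array([-3.11906481e+00, -3.60005296e-01,  5.74351289e-04]), 'contact_force': array([ 0.06893133, -0.56957686, -0.6516216 ]), 'moment': array([ 0.03206425, -0.00222786, -0.02670591]), 'gripper_force': 0.0, 'grip_width': 0.08534999806482409}
side {'vertical_fov': 50.379242412640245, 'cx': 254.98627078204248, 'cy': 190.95074811448004, 'origin': array([0.13124727, 0.98975752, 0.81508211]), 'attitude': array([ 0.29632979, -1.19630763, -2.41774513])}
top {'vertical_fov': 43.57043978187308, 'cx': 261.65376270731133, 'cy': 192.3092609122289, 'origin': array([0.43948746, 0.13042575, 1.37618053]), 'attitude': array([ 0.07155306, -0.0635125 , -1.58047304])}
```

View pics/top0.png

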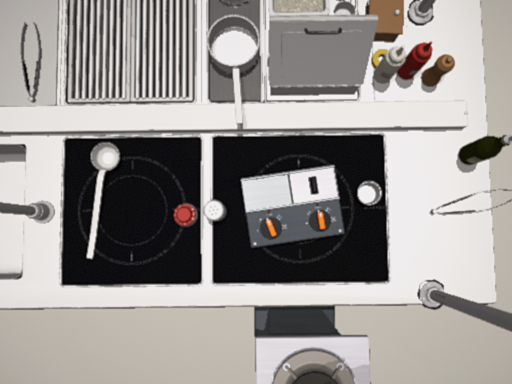

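View pics/side0.png

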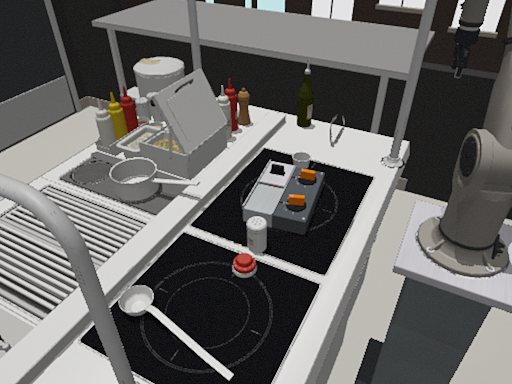

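```bash
cat > h.py <<'E'
import numpy as np, cv2
from scipy.spatial.transform import Rotation as R
from bench import telemetry, grab_frame
def shot(n,save=None):
    d=grab_frame(n)
    if save: cv2.imwrite(save,d["frame"][:,:,::-1])
    return d
def K(d):
    f=d["frame"].shape[0]/2/np.tan(np.radians(d["vertical_fov"])/2); return f,d["cx"],d["cy"]
def ray(d,p):
    f,cx,cy=K(d); v=np.array([(p[0]-cx)/f,-(p[1]-cy)/f,-1.]); return d["origin"],R.from_rotvec(d["attitude"]).apply(v)
def onz(d,p,z):
    o,v=ray(d,p); return o+v*(z-o[2])/v[2]
def tri(a,b):
    A=[];B=[]
    (o1,v1),(o2,v2)=a,b
    s=np.linalg.lstsq(np.c_[v1,-v2],o2-o1,rcond=None)[0]
    p,q=o1+s[0]*v1,o2+s[1]*v2; return (p+q)/2,np.linalg.norm(p-q)
def proj(d,P):
    f,cx,cy=K(d); c=R.from_rotvec(d["attitude"]).inv().apply(np.asarray(P)-d["origin"]); return np.c_[cx-f*c[...,0]/c[...,2],cy+f*c[...,1]/c[...,2]] if c.ndim>1 else np.array([cx-f*c[0]/c[2],cy+f*c[1]/c[2]])
def orange(d):
    h=cv2.cvtColor(d["frame"],cv2.COLOR_RGB2HSV)
    m=cv2.inRange(h,(5,150,120),(20,255,255)); n,l,s,c=cv2.connectedComponentsWithStats(m)
    return [(c[i],s[i],l==i) for i in range(1,n) if s[i][4]>40]
E
python3 - <<'E'
from h import *
t=shot("top");s=shot("side")
for d in(t,s):
    for c,st,m in orange(d):
        ys,xs=np.nonzero(m); print(c,st,cv2.minAreaRect(np.c_[xs,ys].astype(np.float32)),onz(d,c,.09))
a=cv2.resize(t["frame"][150:260,225:395],None,fx=4.5,fy=4.5,interpolation=cv2.INTER_CUBIC)
cv2.imwrite("pics/tc.png",a[:,:,::-1])
a=cv2.resize(s["frame"][140:270,230:350],None,fx=4.5,fy=4.5,interpolation=cv2.INTER_CUBIC)
cv2.imwrite("pics/sc.png",a[:,:,::-1])
E
```

```text
[321.07526882 220.86021505] [317 211   9  18  93] ((320.87835693359375, 219.77027893066406), (17.261892318725586, 6.082762718200684), 80.53767395019531) [ 0.47192797 -0.02152789  0.09      ]
[271.27380952 228.8452381 ] [266 220  11  17  84] ((270.8793029785156, 227.9482879638672), (16.526885986328125, 5.756555080413818), 68.19859313964844) [0.45206033 0.11177008 0.09      ]
[307.52941176 173.90196078] [301 169  14  11 102] ((307.19232177734375, 173.5384521484375), (13.532012939453125, 9.21745777130127), 11.309932708740234) [ 0.46786402 -0.0053391   0.09      ]
[296.41803279 199.29508197] [289 194  16  11 122] ((296.2524719238281, 198.9752655029297), (15.02506160736084, 9.45285415649414), 5.710593223571777) [0.44915835 0.12726826 0.09      ]
```

View pics/tc.png

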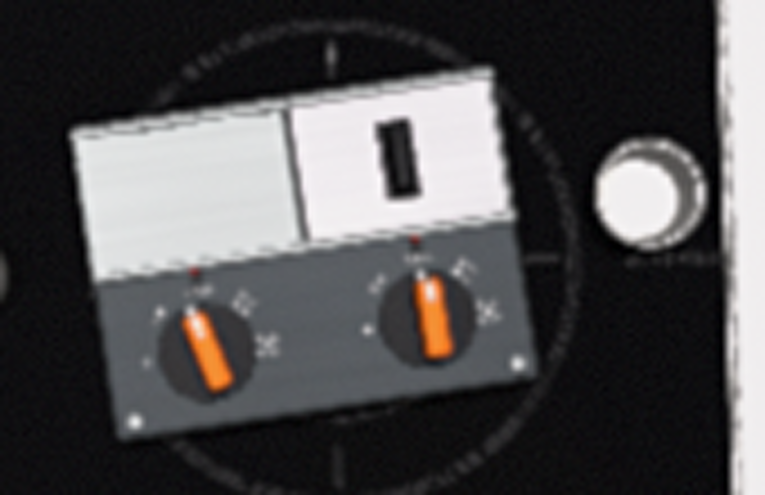

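View pics/sc.png

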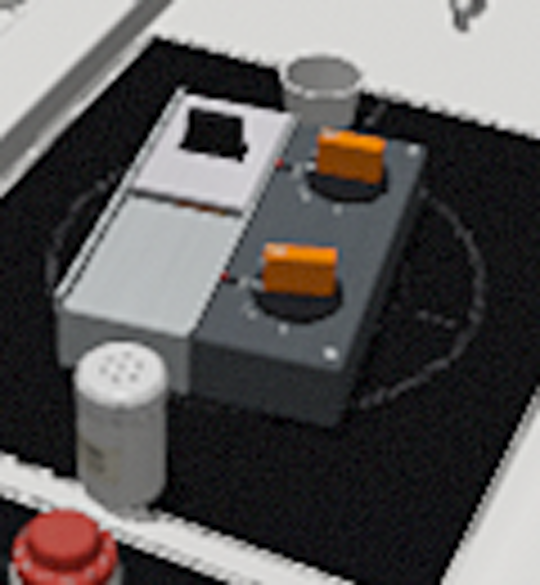

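The top view shows the box with corners at about crop px (70,130), (490,68), (537,375), (120,437). The left dial's line sits near (190,312), the right one's near (426,275). The red pins are at (195,271) and (415,240), and the handle is at (399,158). The side view confirms this: two orange bars, pins against the lid side, tin in front.

```bash
cat > m.py <<'E'
from h import *
t=shot("top");s=shot("side")
# box mask in top
g=cv2.cvtColor(t["frame"],cv2.COLOR_RGB2GRAY)
m=np.uint8(g>42)*255; w=np.zeros_like(m); w[155:255,235:352]=m[155:255,235:352]
w=cv2.morphologyEx(w,cv2.MORPH_CLOSE,np.ones((9,9)));w=cv2.morphologyEx(w,cv2.MORPH_OPEN,np.ones((11,11)))
cs=max(cv2.findContours(w,0,1)[0],key=cv2.contourArea)
h=cv2.approxPolyDP(cv2.convexHull(cs),5,True)[:,0]; print("mask corners",h.tolist())
r=np.array([[70,130],[490,68],[537,375],[120,437]])/4.5+[225,150]
print("hand",r.round(1).tolist())
loc=np.array([[90,130],[90,-130],[-100,-130],[-100,130]])/1000
for z in(.05,.055,.06):
    P=np.array([onz(t,p,z)[:2] for p in r])
    L=[np.linalg.norm(P[i]-P[(i+1)%4]) for i in range(4)]
    a=loc-loc.mean(0);b=P-P.mean(0)
    th=np.arctan2((a[:,0]*b[:,1]-a[:,1]*b[:,0]).sum(),(a*b).sum())
    c,sn=np.cos(th),np.sin(th);Rm=np.array([[c,-sn],[sn,c]])
    o=P.mean(0)-Rm@loc.mean(0); print(z,"sides",np.round(L,4),"th",th,"o",o,"res",np.round((loc@Rm.T+o-P)*1000,1).tolist())
    if z==.055: 
        T=lambda l:np.r_[Rm@np.array(l[:2])+o,l[2]]
        for k,l in dict(ld=(-.055,.068,.091),rd=(-.055,-.068,.091),han=(.0435,-.065,.092),c_rl=(.09,.13,.055),c_fl=(-.1,.13,.055),c_rr=(.09,-.13,.055)).items():
            print(k,T(l).round(4),"top",proj(t,T(l)).round(1),"side",proj(s,T(l)).round(1))
        for c,st,m in orange(t):
            ys,xs=np.nonzero(m);(cc,wh,ang)=cv2.minAreaRect(np.c_[xs,ys].astype(np.float32)); print("orange",onz(t,c,.088).round(4))
        for nm,pl,pin in(("L",(190,312),None),("R",(426,275),None)):
            p=onz(t,np.array(pl)/4.5+[225,150],.091); q=T((-.055,.068 if nm=="L" else -.068,.091)); v=p-q; print(nm,"pointer angle",np.arctan2(v[1],v[0])-th,np.linalg.norm(v))
E
python3 m.py
```

```text
mask corners [[334, 165], [342, 233], [251, 245], [241, 178]]
hand [[240.6, 178.9], [333.9, 165.1], [344.3, 233.3], [251.7, 247.1]]
0.05 sides [0.2624 0.1909 0.2574 0.191 ] th 0.13782595365305197 o [0.52000829 0.05215812] res [[-0.4, -1.5], [-0.4, 0.9], [0.8, -0.9], [0.1, 1.6]]
0.055 sides [0.2614 0.1902 0.2564 0.1902] th 0.137825953653052 o [0.51972338 0.0524558 ] res [[-0.2, -1.0], [0.0, 0.5], [0.5, -1.5], [-0.4, 2.0]]
ld [0.4559 0.1123 0.091 ] top [271.1 227.4] side [296.3 195.5]
rd [ 0.4746 -0.0225  0.091 ] top [321.4 219.8] side [307.6 170.3]
han [ 0.5717 -0.006   0.092 ] top [314.6 183.7] side [277.2 164.7]
c_rl [0.591  0.1936 0.055 ] top [240.9 178.9] side [241.9 207.4]
c_fl [0.4028 0.1675 0.055 ] top [250.9 247.3] side [305.4 221.8]
c_rr [ 0.6267 -0.0639  0.055 ] top [333.7 165.1] side [269.4 161.3]
orange [ 0.472  -0.0218  0.088 ]
orange [0.4521 0.1117 0.088 ]
L pointer angle 0.2973754095310568 0.02382619868749172
R pointer angle 0.042398005807682354 0.023772049260353978
0.06 sides [0.2604 0.1895 0.2554 0.1895] th 0.13782595365305195 o [0.51943847 0.05275347] res [[0.1, -0.5], [0.5, 0.0], [0.2, -2.0], [-0.8, 2.4]]
```

Geometry checks out: the sides come to 261×190 mm, and the box is turned by 0.138 rad. The tall post stands between the arm and the box, so I'll retract high first.

```bash
cat >> h.py <<'E'
TH=.1378;O=np.array([.5197,.0525])
def W(x,y,z): c,s=np.cos(TH),np.sin(TH); return np.array([O[0]+c*x-s*y,O[1]+s*x+c*y,z])
def go(P,yaw=None):
    o=telemetry.get_obs(); r=R.from_rotvec(o["orientation"]); x=r.as_matrix()[:,0]
    cur=np.arctan2(x[1],x[0]); d=r.inv().apply(np.asarray(P)-o["tcp_pos"])/.25
    rv=np.zeros(3)
    if yaw is not None: rv=(r.inv()*R.from_euler("z",yaw)*R.from_rotvec([np.pi,0,0])).as_rotvec()/np.pi
    print("t",o["clock"],"yaw",round(cur,3),"pos",o["tcp_pos"].round(4),"F",o["contact_force"].round(1),"M",o["moment"].round(2),"q",o["joints"].round(2),"w",round(o["grip_width"],4))
    print("shift",d.round(3),"turn",rv.round(3))
E
python3 -c "
from h import *
go((.11,-.47,.42)); go((.065,-.29,.5));go((.28,.07,.5))"
```

```text
t 0.3 yaw 0.23 pos [ 0.1537 -0.6571  0.256 ] F [0.2 0.2 0.4] M [-0.03  0.    0.05] q [ 1.23  0.48  0.02  1.56 -0.01  1.11 -0.08] w 0.085
shift [ 0.    -0.769 -0.656] turn [0. 0. 0.]
t 0.3 yaw 0.23 pos [ 0.1537 -0.6571  0.256 ] F [0.2 0.2 0.4] M [-0.03  0.    0.05] q [ 1.23  0.48  0.02  1.56 -0.01  1.11 -0.08] w 0.085
shift [-0.011 -1.511 -0.975] turn [0. 0. 0.]
t 0.3 yaw 0.23 pos [ 0.1537 -0.6571  0.256 ] F [0.2 0.2 0.4] M [-0.03  0.    0.05] q [ 1.23  0.48  0.02  1.56 -0.01  1.11 -0.08] w 0.085
shift [ 1.154 -2.717 -0.975] turn [0. 0. 0.]
```

>>> {"op": "apply_moves", "data": {
  "rows": [
    [[0,-0.2,-0.16],[0,0,0]],
    [[0,-0.4,-0.33],[0,0,0]],
    [[0,-0.6,-0.5],[0,0,0]],
    [[0,-0.77,-0.66],[0,0,0]],
    [[0,-0.77,-0.66],[0,0,0]],
    [[0,-0.77,-0.66],[0,0,0]]
  ],
  "jaw": 1
}}

```text
clock: 1.05
tcp_pos: [0.1099, -0.4698, 0.4213]
orientation: [3.12, 0.36, 0.0]
contact_force: [-0.3, 0.8, -0.7]
grip_width: 0.0853
gripper_force: 0.0
```

```bash
python3 -c "
from h import *
go((.065,-.29,.5))"
```

```text
t 1.05 yaw 0.23 pos [ 0.1099 -0.4698  0.4213] F [-0.3  0.8 -0.7] M [-0.04 -0.01 -0.05] q [ 1.21  0.03  0.    1.76 -0.    1.35 -0.13] w 0.0853
shift [-0.011 -0.741 -0.315] turn [0. 0. 0.]
```

>>> {"op": "apply_moves", "data": {
  "rows": [
    [[0,-0.2,-0.1],[0,0,0]],
    [[0,-0.4,-0.2],[0,0,0]],
    [[0,-0.6,-0.3],[0,0,0]],
    [[0,-0.74,-0.32],[0,0,0]],
    [[0,-0.74,-0.32],[0,0,0]],
    [[0,-0.74,-0.32],[0,0,0]]
  ]
}}

```text
clock: 1.8
tcp_pos: [0.0679, -0.2905, 0.5005]
orientation: [-3.119, -0.36, 0.001]
contact_force: [-0.2, 0.4, -0.5]
grip_width: 0.0853
gripper_force: 0.0
```

```bash
python3 -c "
from h import *
go((.2,-.22,.5),-.2);go((.28,-.1,.5),.2);go((.28,.06,.5),.43)"
```

```text
t 1.8 yaw 0.23 pos [ 0.0679 -0.2905  0.5005] F [-0.2  0.4 -0.5] M [ 0.02 -0.03  0.03] q [ 1.22 -0.33 -0.06  1.9  -0.02  1.58 -0.18] w 0.0853
shift [ 0.579 -0.154  0.002] turn [-0.     0.     0.137]
t 1.8 yaw 0.23 pos [ 0.0679 -0.2905  0.5005] F [-0.2  0.4 -0.5] M [ 0.02 -0.03  0.03] q [ 1.22 -0.33 -0.06  1.9  -0.02  1.58 -0.18] w 0.0853
shift [ 0.999 -0.549  0.003] turn [-0.001  0.     0.009]
t 1.8 yaw 0.23 pos [ 0.0679 -0.2905  0.5005] F [-0.2  0.4 -0.5] M [ 0.02 -0.03  0.03] q [ 1.22 -0.33 -0.06  1.9  -0.02  1.58 -0.18] w 0.0853
shift [ 1.145 -1.172  0.003] turn [-0.001  0.    -0.064]
```

>>> {"op": "apply_moves", "data": {
  "rows": [
    [[0.16,-0.05,-0.08],[0,0,0]],
    [[0.33,-0.1,-0.16],[0,0,0]],
    [[0.48,-0.17,-0.16],[0,0,0]],
    [[0.62,-0.25,-0.16],[0,0,0]],
    [[0.76,-0.34,-0.16],[0,0,0]],
    [[0.86,-0.48,-0.16],[0,0,0]],
    [[0.94,-0.62,-0.16],[0,0,0]],
    [[1,-0.75,-0.16],[0,0,0]],
    [[1,-0.75,-0.16],[0,0,0]],
    [[1,-0.75,-0.16],[0,0,0]]
  ]
}}

```text
clock: 3.05
tcp_pos: [0.2825, -0.0535, 0.54]
orientation: [-3.115, -0.361, 0.021]
contact_force: [-0.2, -0.6, 0.3]
grip_width: 0.0858
gripper_force: 0.0
```

```bash
python3 -c "
from h import *
go(W(-.055,.068,.2),.425)"
```

```text
t 3.05 yaw 0.231 pos [ 0.2825 -0.0535  0.54  ] F [-0.2 -0.6  0.3] M [-0.04 -0.02 -0.01] q [ 0.23 -0.33 -0.16  1.81 -0.06  1.67 -1.27] w 0.0858
shift [ 0.844 -0.477  1.353] turn [-0.003  0.004 -0.062]
```

>>> {"op": "apply_moves", "data": {
  "rows": [
    [[0.08,-0.05,0],[0,0,-0.057]],
    [[0.17,-0.1,0.05],[0,0,-0.114]],
    [[0.27,-0.15,0.1],[0,0,-0.171]],
    [[0.36,-0.2,0.2],[0,0,-0.228]],
    [[0.46,-0.25,0.3],[0,0,-0.285]],
    [[0.55,-0.31,0.4],[0,0,-0.342]],
    [[0.65,-0.36,0.5],[0,0,-0.399]],
    [[0.74,-0.42,0.6],[0,0,-0.456]],
    [[0.84,-0.48,0.7],[0,0,-0.513]],
    [[0.84,-0.48,0.8],[0,0,-0.57]]
  ]
}}

```text
clock: 4.3
tcp_pos: [0.4584, 0.1111, 0.3372]
orientation: [-1.659, -2.651, 0.005]
contact_force: [-0.5, 0.1, 0.6]
grip_width: 0.0854
gripper_force: 0.0
```

```bash
python3 -c "
from h import *
go(W(-.055,.068,.16),.425+np.pi)"
```

```text
t 4.3 yaw 2.023 pos [0.4584 0.1111 0.3372] F [-0.5  0.1  0.6] M [-0.04  0.    0.03] q [-0.11  0.09 -0.27  1.9   0.01  1.18  0.07] w 0.0854
shift [0.001 0.001 0.709] turn [-0.    -0.005 -0.491]
```

>>> {"op": "apply_moves", "data": {
  "rows": [
    [[0,0,0.1],[0,0,-0.057]],
    [[0,0,0.2],[0,0,-0.114]],
    [[0,0,0.3],[0,0,-0.171]],
    [[0,0,0.4],[0,0,-0.228]],
    [[0,0,0.5],[0,0,-0.285]],
    [[0,0,0.6],[0,0,-0.342]],
    [[0,0,0.65],[0,0,-0.399]],
    [[0,0,0.7],[0,0,-0.456]],
    [[0,0,0.71],[0,0,-0.491]],
    [[0,0,0.71],[0,0,-0.491]]
  ]
}}

```text
clock: 5.55
tcp_pos: [0.4547, 0.1105, 0.1606]
orientation: [0.645, -3.061, -0.011]
contact_force: [-0.5, -0.3, 0.2]
grip_width: 0.0854
gripper_force: 0.0
```

```bash
python3 -c "
from h import *
go(W(-.055,.068,.093),.425+np.pi)
s=shot('side'); t=shot('top','pics/t1.png')
a=np.vstack([cv2.resize(d['frame'][r:r+110,c:c+170],None,fx=2.7,fy=2.7) for d,r,c in((s,130,220),(t,150,225))])
cv2.imwrite('pics/v1.png',a[:,:,::-1])"
```

```text
t 5.55 yaw -2.726 pos [0.4547 0.1105 0.1606] F [-0.5 -0.3  0.2] M [ 0.01 -0.03  0.  ] q [ 0.02  0.31 -0.45  2.09  0.17  0.79  1.45] w 0.0854
shift [-0.01   0.002  0.27 ] turn [ 0.003 -0.004 -0.003]
```

View pics/v1.png

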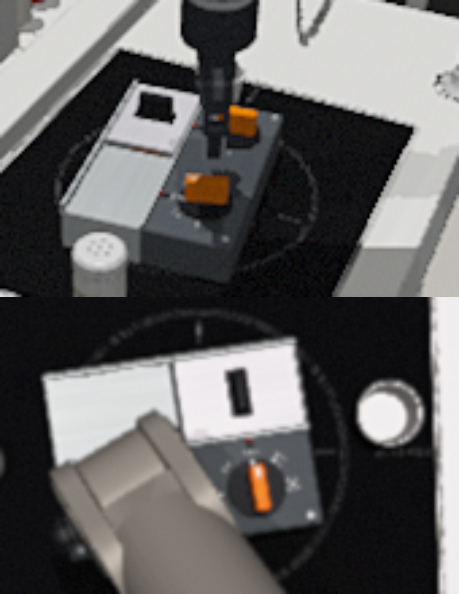

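The side view shows the gripper over the left dial with its red pin visible at full-frame px (280,201). The top view shows the arm covering only the left dial. Descending.

>>> {"op": "apply_moves", "data": {
  "rows": [
    [[-0.01,0,0.12],[0,0,0]],
    [[-0.01,0,0.2],[0,0,0]],
    [[-0.01,0,0.24],[0,0,0]],
    [[-0.01,0,0.27],[0,0,0]],
    [[-0.01,0,0.27],[0,0,0]]
  ]
}}

```text
clock: 6.28
tcp_pos: [0.4555, 0.1144, 0.0936]
orientation: [0.654, -3.06, -0.01]
contact_force: [-0.4, -0.2, 0.1]
grip_width: 0.0855
gripper_force: 0.0
```

>>> {"op": "apply_moves", "data": {
  "rows": [
    [[0,0,0],[0,0,0]],
    [[0,0,0],[0,0,0]],
    [[0,0,0],[0,0,0]],
    [[0,0,0],[0,0,0]],
    [[0,0,0],[0,0,0]],
    [[0,0,0],[0,0,0]]
  ],
  "jaw": -1,
  "newtons": 30
}}

```text
clock: 7.02
tcp_pos: [0.4562, 0.113, 0.094]
orientation: [0.651, -3.061, -0.008]
contact_force: [2.1, -4.4, 3.8]
grip_width: 0.0137
gripper_force: 28.9
```

```bash
cat > pin.py <<'E'
from h import *
import sys
def pins(save=None):
    s=shot("side",save); f=s["frame"].astype(int); h=f[...,0]-np.maximum(f[...,1],f[...,2])
    out={}
    for n,y in(("L",.068),("R",-.068)):
        p=proj(s,W(-.012,y,.057)); u,v=p.round().astype(int)
        hue=cv2.cvtColor(s["frame"],cv2.COLOR_RGB2HSV)
        w=np.where((h>25)&((hue[...,0]<4)|(hue[...,0]>170)),h,0)[v-8:v+9,u-9:u+12]; yy,xx=np.mgrid[v-8:v+9,u-9:u+12]
        S=w.sum()
        if S: c=((w*xx).sum()/S,(w*yy).sum()/S); q=onz(s,c,.057)[:2]-O; out[n]=(np.round(c,2).tolist(),int(S),"case x mm",round(1000*(np.cos(TH)*q[0]+np.sin(TH)*q[1]),1),"y",round(1000*(-np.sin(TH)*q[0]+np.cos(TH)*q[1]),1))
        else: out[n]=None
    print(out)
if __name__=="__main__":
    o=telemetry.get_obs(); x=R.from_rotvec(o["orientation"]).as_matrix()[:,0]
    print("t",round(o["clock"],2),"yaw",round(np.arctan2(x[1],x[0]),3),"q7",o["joints"][6].round(2),"pos",o["tcp_pos"].round(4),"F",o["contact_force"].round(1),"M",o["moment"].round(3),"w",round(o["grip_width"],4),"gf",round(o["gripper_force"],1)); pins(sys.argv[1] if len(sys.argv)>1 else None)
E
python3 pin.py
```

```text
t 7.03 yaw -2.722 q7 1.37 pos [0.4562 0.113  0.094 ] F [ 2.1 -4.4  3.8] M [-1.114 -0.355 -0.388] w 0.0137 gf 28.9
{'L': ([283.82, 200.97], 258, 'case x mm', np.float64(-17.5), 'y', np.float64(63.0)), 'R': None}
```

>>> {"op": "apply_moves", "data": {
  "rows": [
    [[0,0,0],[0,0,0]],
    [[0,0,0],[0,0,0.03]],
    [[0,0,0],[0,0,0.06]],
    [[0,0,0],[0,0,0.09]],
    [[0,0,0],[0,0,0.12]],
    [[0,0,0],[0,0,0.15]],
    [[0,0,0],[0,0,0.18]],
    [[0,0,0],[0,0,0.2]],
    [[0,0,0],[0,0,0.2]]
  ],
  "newtons": 80
}}

```text
clock: 8.2
tcp_pos: [0.4563, 0.1126, 0.0941]
orientation: [-0.325, -3.112, -0.001]
contact_force: [1.7, -7.2, 5.3]
grip_width: 0.0124
gripper_force: 77.9
```

```bash
python3 pin.py pics/s2.png; python3 -c "
import cv2;a=cv2.imread('pics/s2.png');cv2.imwrite('pics/s2c.png',cv2.resize(a[140:260,230:350],None,fx=5,fy=5,interpolation=cv2.INTER_CUBIC))"
```

```text
t 8.2 yaw 2.934 q7 0.84 pos [0.4563 0.1126 0.0941] F [ 1.7 -7.2  5.3] M [-1.392 -0.382  0.204] w 0.0124 gf 77.9
{'L': ([280.77, 200.94], 197, 'case x mm', np.float64(-8.9), 'y', np.float64(65.9)), 'R': None}
```

View pics/s2c.png

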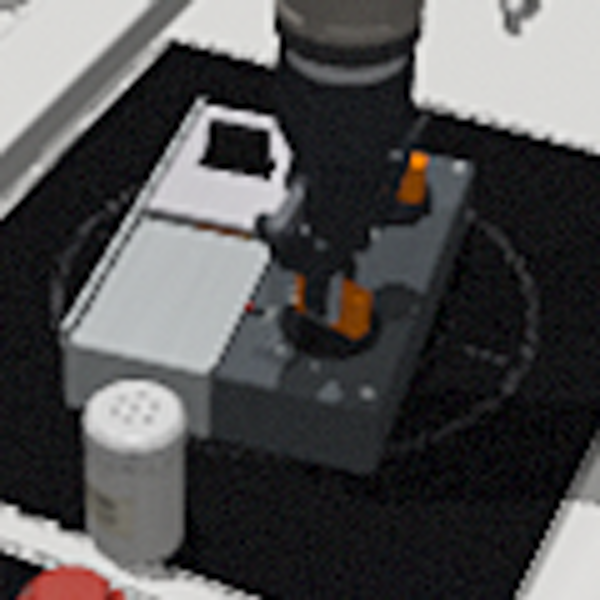

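The pin is still at px (280,201), not dropped, and the bar turns with the jaws (case angle ≈ -0.35). Now small steps, checking the pin and the moment each time.

```bash
sed -i 's/v-8:v+9,u-9:u+12/v-3:v+5,u-9:u+8/g' pin.py; python3 -c "
from h import *
s=cv2.imread('pics/s2.png')[:,:,::-1].astype(int)
print((s[...,0]-np.maximum(s[...,1],s[...,2]))[196:206,274:294])
d=shot('side')
for y in(.068,-.068): print(proj(d,W(-.012,y,.057)),proj(d,W(-.02,y,.057)))"
```

```text
[[ -5  -6  -5  -3  -5  -5  -4  -6 -11  -7  -7  -9 -15 -14  -1  48  59   6
  -10  -8]
 [ -5  -4  -3  -4  -5  -5  -5 -10  -9  -9  -6  -8 -11 -12  -1  39  52  -5
  -10  -3]
 [ -4  -5  -5  -6  -5  -5  -5 -10  -9  -9  -8  -6  -8 -10   3  45  55 -18
   -4  -4]
 [ -6  -5  -6  -7  -7  -9 -13 -13 -11  -9  -7  -8  -9 -13  10  40  51 -11
   -7  -5]
 [ -5  -6  -5  -7  -2  25  38 -14 -12  -9  -8  -8 -10 -14   9  42  50 -20
   -6  -9]
 [ -4  -5  -5  -8   2  82  51 -12  -7  -6  -5  -7  -6  -7  11  53  48  10
   -4  -4]
 [ -5  -6  -6  -6  -4  14   9  -9  -5  -3  -6  -7  -8  -3  -3  26  34  12
   -5  -7]
 [ -6  -4  -4  -6  -6 -12 -14  -9  -6  -3  -4  -9  -2  -6  -6 -10  -3   1
   -6  -4]
 [ -6  -5  -4  -5  -7  -8  -9 -11  -9  -7  -9 -10  -6   0  -2  -2  -2  -2
   -4  -2]
 [ -5  -5  -5  -6 -10  -8  -9  -8  -9  -8 -11  -9  -4  -2  -4  -6  -2  -5
   -7  -4]]
[281.56572889 201.57744799] [284.16203063 202.14042214]
[293.70296463 176.53875167] [296.11717404 177.01684602]
```

>>> {"op": "apply_moves", "data": {
  "rows": [
    [[0,0,0],[0,0,0.015]],
    [[0,0,0],[0,0,0.03]],
    [[0,0,0],[0,0,0.03]]
  ]
}}

```text
clock: 8.68
tcp_pos: [0.4563, 0.1126, 0.0941]
orientation: [-0.471, -3.094, 0.0]
contact_force: [1.8, -6.7, 6.2]
grip_width: 0.0123
gripper_force: 78.0
```

```bash
python3 pin.py
```

```text
t 8.68 yaw 2.839 q7 0.76 pos [0.4563 0.1126 0.0941] F [ 1.8 -6.7  6.2] M [-1.443 -0.337  0.232] w 0.0123 gf 78.0
{'L': ([279.52, 200.8], 168, 'case x mm', np.float64(-5.2), 'y', np.float64(66.5)), 'R': None}
```

>>> {"op": "apply_moves", "data": {
  "rows": [
    [[0,0,0],[0,0,0.009]],
    [[0,0,0],[0,0,0.017]],
    [[0,0,0],[0,0,0.017]]
  ]
}}

```text
clock: 9.1
tcp_pos: [0.4563, 0.1126, 0.0941]
orientation: [-0.553, -3.08, 0.001]
contact_force: [1.7, -7.2, 6.3]
grip_width: 0.0125
gripper_force: 78.0
```

```bash
python3 pin.py
```

```text
t 9.1 yaw 2.787 q7 0.72 pos [0.4563 0.1126 0.0941] F [ 1.7 -7.2  6.3] M [-1.424 -0.321  0.393] w 0.0125 gf 78.0
{'L': ([279.52, 200.79], 170, 'case x mm', np.float64(-5.2), 'y', np.float64(66.5)), 'R': None}
```

>>> {"op": "apply_moves", "data": {
  "rows": [
    [[0,0,0],[0,0,0.008]],
    [[0,0,0],[0,0,0.016]],
    [[0,0,0],[0,0,0.016]]
  ]
}}

```text
clock: 9.52
tcp_pos: [0.4562, 0.1125, 0.0941]
orientation: [-0.63, -3.065, 0.001]
contact_force: [1.3, -7.9, 5.6]
grip_width: 0.0125
gripper_force: 78.0
```

```bash
python3 pin.py
```

```text
t 9.53 yaw 2.736 q7 0.68 pos [0.4562 0.1125 0.0941] F [ 1.3 -7.9  5.6] M [-1.39  -0.388  0.344] w 0.0125 gf 78.0
{'L': ([279.52, 200.79], 170, 'case x mm', np.float64(-5.2), 'y', np.float64(66.5)), 'R': None}
```

>>> {"op": "apply_moves", "data": {
  "rows": [
    [[0,0,0],[0,0,0.009]],
    [[0,0,0],[0,0,0.017]],
    [[0,0,0],[0,0,0.017]]
  ]
}}

```text
clock: 9.95
tcp_pos: [0.4562, 0.1125, 0.0941]
orientation: [-0.712, -3.047, 0.002]
contact_force: [2.0, -8.2, 6.8]
grip_width: 0.0127
gripper_force: 78.0
```

```bash
python3 pin.py
```

```text
t 9.95 yaw 2.683 q7 0.63 pos [0.4562 0.1125 0.0941] F [ 2.  -8.2  6.8] M [-1.457 -0.386  0.319] w 0.0127 gf 78.0
{'L': ([279.45, 200.69], 196, 'case x mm', np.float64(-4.9), 'y', np.float64(66.0)), 'R': None}
```

>>> {"op": "apply_moves", "data": {
  "rows": [
    [[0,0,0],[0,0,0.009]],
    [[0,0,0],[0,0,0.017]],
    [[0,0,0],[0,0,0.017]]
  ]
}}

```text
clock: 10.38
tcp_pos: [0.4562, 0.1125, 0.0941]
orientation: [-0.793, -3.027, 0.002]
contact_force: [0.3, -7.8, 6.4]
grip_width: 0.0125
gripper_force: 78.0
```

```bash
python3 pin.py
```

```text
t 10.38 yaw 2.629 q7 0.58 pos [0.4562 0.1125 0.0941] F [ 0.3 -7.8  6.4] M [-1.432 -0.414  0.384] w 0.0125 gf 78.0
{'L': ([279.51, 200.79], 169, 'case x mm', np.float64(-5.2), 'y', np.float64(66.5)), 'R': None}
```

Case angle ≈ -0.65.

>>> {"op": "apply_moves", "data": {
  "rows": [
    [[0,0,0],[0,0,0.009]],
    [[0,0,0],[0,0,0.017]],
    [[0,0,0],[0,0,0.017]]
  ]
}}

```text
clock: 10.8
tcp_pos: [0.4562, 0.1124, 0.0941]
orientation: [-0.873, -3.005, 0.003]
contact_force: [0.4, -7.4, 6.2]
grip_width: 0.0123
gripper_force: 78.0
```

```bash
python3 pin.py
```

```text
t 10.8 yaw 2.576 q7 0.54 pos [0.4562 0.1124 0.0941] F [ 0.4 -7.4  6.2] M [-1.453 -0.293  0.333] w 0.0123 gf 78.0
{'L': ([279.51, 200.79], 171, 'case x mm', np.float64(-5.2), 'y', np.float64(66.4)), 'R': None}
```

>>> {"op": "apply_moves", "data": {
  "rows": [
    [[0,0,0],[0,0,0.009]],
    [[0,0,0],[0,0,0.017]],
    [[0,0,0],[0,0,0.017]]
  ]
}}

```text
clock: 11.22
tcp_pos: [0.4562, 0.1124, 0.0941]
orientation: [-0.953, -2.981, 0.003]
contact_force: [0.5, -8.5, 6.5]
grip_width: 0.0128
gripper_force: 78.0
```

```bash
python3 pin.py
```

```text
t 11.22 yaw 2.522 q7 0.49 pos [0.4562 0.1124 0.0941] F [ 0.5 -8.5  6.5] M [-1.414 -0.335  0.415] w 0.0128 gf 78.0
{'L': ([279.52, 200.78], 166, 'case x mm', np.float64(-5.2), 'y', np.float64(66.4)), 'R': None}
```

>>> {"op": "apply_moves", "data": {
  "rows": [
    [[0,0,0],[0,0,0.009]],
    [[0,0,0],[0,0,0.017]],
    [[0,0,0],[0,0,0.017]]
  ]
}}

```text
clock: 11.65
tcp_pos: [0.4562, 0.1123, 0.0941]
orientation: [-1.033, -2.954, 0.004]
contact_force: [1.0, -8.4, 6.1]
grip_width: 0.0125
gripper_force: 78.0
```

```bash
python3 pin.py
```

```text
t 11.65 yaw 2.469 q7 0.45 pos [0.4562 0.1123 0.0941] F [ 1.  -8.4  6.1] M [-1.5   -0.257  0.396] w 0.0125 gf 78.0
{'L': ([279.45, 200.67], 190, 'case x mm', np.float64(-4.8), 'y', np.float64(66.0)), 'R': None}
```

Case angle ≈ -0.81.

>>> {"op": "apply_moves", "data": {
  "rows": [
    [[0,0,0],[0,0,0.009]],
    [[0,0,0],[0,0,0.017]],
    [[0,0,0],[0,0,0.017]]
  ]
}}

```text
clock: 12.08
tcp_pos: [0.4561, 0.1123, 0.0941]
orientation: [-1.111, -2.925, 0.005]
contact_force: [0.5, -8.8, 7.1]
grip_width: 0.0124
gripper_force: 78.1
```

```bash
python3 pin.py
```

```text
t 12.07 yaw 2.415 q7 0.4 pos [0.4561 0.1123 0.0941] F [ 0.5 -8.8  7.1] M [-1.615 -0.319  0.345] w 0.0124 gf 78.1
{'L': ([279.45, 200.66], 183, 'case x mm', np.float64(-4.8), 'y', np.float64(65.9)), 'R': None}
```

>>> {"op": "apply_moves", "data": {
  "rows": [
    [[0,0,0],[0,0,0.009]],
    [[0,0,0],[0,0,0.017]],
    [[0,0,0],[0,0,0.017]]
  ]
}}

```text
clock: 12.5
tcp_pos: [0.4561, 0.1123, 0.0941]
orientation: [-1.189, -2.895, 0.005]
contact_force: [0.2, -8.1, 6.3]
grip_width: 0.0122
gripper_force: 78.1
```

```bash
python3 pin.py
```

```text
t 12.5 yaw 2.362 q7 0.36 pos [0.4561 0.1123 0.0941] F [ 0.2 -8.1  6.3] M [-1.531 -0.332  0.352] w 0.0122 gf 78.1
{'L': ([279.49, 200.64], 279, 'case x mm', np.float64(-4.9), 'y', np.float64(65.8)), 'R': None}
```

>>> {"op": "apply_moves", "data": {
  "rows": [
    [[0,0,0],[0,0,0.009]],
    [[0,0,0],[0,0,0.017]],
    [[0,0,0],[0,0,0.017]]
  ]
}}

```text
clock: 12.92
tcp_pos: [0.4561, 0.1122, 0.0941]
orientation: [-1.266, -2.862, 0.006]
contact_force: [0.0, -8.4, 7.7]
grip_width: 0.0122
gripper_force: 78.1
```

```bash
python3 pin.py
```

```text
t 12.93 yaw 2.308 q7 0.31 pos [0.4561 0.1122 0.0941] F [ 0.  -8.4  7.7] M [-1.591 -0.287  0.283] w 0.0122 gf 78.1
{'L': ([279.51, 200.66], 282, 'case x mm', np.float64(-5.0), 'y', np.float64(65.9)), 'R': None}
```

>>> {"op": "apply_moves", "data": {
  "rows": [
    [[0,0,0],[0,0,0.009]],
    [[0,0,0],[0,0,0.017]],
    [[0,0,0],[0,0,0.017]]
  ]
}}

```text
clock: 13.35
tcp_pos: [0.4561, 0.1122, 0.0941]
orientation: [-1.343, -2.827, 0.006]
contact_force: [-0.4, -8.3, 7.3]
grip_width: 0.0124
gripper_force: 78.2
```

```bash
python3 pin.py pics/s3.png
```

```text
t 13.35 yaw 2.255 q7 0.27 pos [0.4561 0.1122 0.0941] F [-0.4 -8.3  7.3] M [-1.674 -0.442  0.21 ] w 0.0124 gf 78.2
{'L': ([281.53, 201.54], 220, 'case x mm', np.float64(-11.8), 'y', np.float64(67.9)), 'R': None}
```

The pin jumped from px 279.5 to 281.5, about 7–8 mm towards the dial: the left catch has dropped. Releasing and lifting.

>>> {"op": "apply_moves", "data": {
  "rows": [
    [[0,0,0],[0,0,0]],
    [[0,0,0],[0,0,0]],
    [[0,0,0],[0,0,0]],
    [[0,0,-0.05],[0,0,0]],
    [[0,0,-0.15],[0,0,0]],
    [[0,0,-0.3],[0,0,0]],
    [[0,0,-0.45],[0,0,0]],
    [[0,0,-0.45],[0,0,0]]
  ],
  "jaw": 0.6
}}

```text
clock: 14.4
tcp_pos: [0.4588, 0.1148, 0.2096]
orientation: [-1.342, -2.831, -0.004]
contact_force: [0.4, 0.0, -0.4]
grip_width: 0.0683
gripper_force: 0.0
```

```bash
python3 pin.py pics/s4.png; python3 -c "
from h import *
go(W(-.055,-.068,.18),.19)
s=cv2.imread('pics/s4.png')
cv2.imwrite('pics/s4c.png',cv2.resize(s[140:260,230:350],None,fx=5,fy=5,interpolation=cv2.INTER_CUBIC))"
```

```text
t 14.4 yaw 2.256 q7 0.3 pos [0.4588 0.1148 0.2096] F [ 0.4  0.  -0.4] M [ 0.059 -0.023 -0.025] w 0.0683 gf 0.0
{'L': ([281.51, 201.53], 222, 'case x mm', np.float64(-11.8), 'y', np.float64(67.8)), 'R': ([291.58, 175.61], 216, 'case x mm', np.float64(-4.2), 'y', np.float64(-70.7))}
t 14.45 yaw 2.256 pos [0.4577 0.1144 0.2078] F [-0.1 -0.2 -0.2] M [0.01 0.05 0.02] q [-0.29  0.21 -0.09  2.07  0.01  0.87  0.3 ] w 0.0686
shift [-0.467 -0.294  0.108] turn [-0.004 -0.001  0.658]
```

View pics/s4c.png

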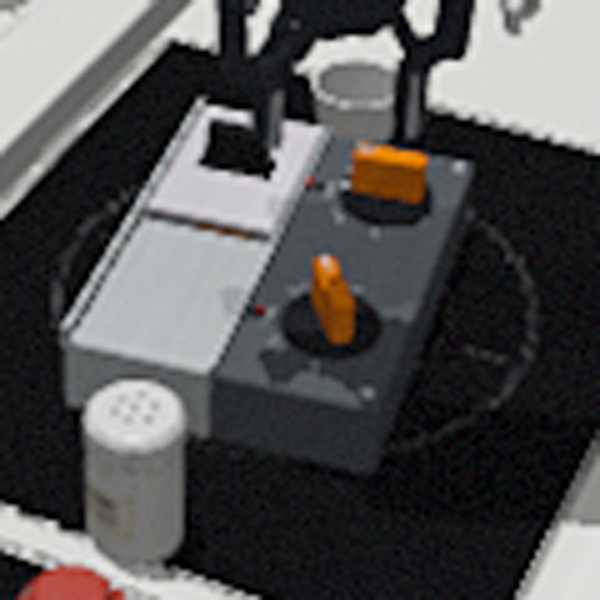

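Left is dropped (pin at crop (260,310)), the right pin is still out, and the handle and tin are untouched. Moving to the right dial.

>>> {"op": "apply_moves", "data": {
  "rows": [
    [[-0.05,-0.03,0],[0,0,0.057]],
    [[-0.1,-0.06,0],[0,0,0.114]],
    [[-0.15,-0.09,0],[0,0,0.171]],
    [[-0.2,-0.12,0],[0,0,0.228]],
    [[-0.25,-0.15,0],[0,0,0.285]],
    [[-0.3,-0.18,0],[0,0,0.342]],
    [[-0.35,-0.21,0],[0,0,0.399]],
    [[-0.4,-0.25,0],[0,0,0.456]],
    [[-0.45,-0.28,0],[0,0,0.513]],
    [[-0.47,-0.29,0],[0,0,0.57]]
  ]
}}

```text
clock: 15.7
tcp_pos: [0.4743, -0.0237, 0.2043]
orientation: [-3.053, -0.712, 0.023]
contact_force: [-0.4, 0.1, 0.7]
grip_width: 0.0686
gripper_force: 0.0
```

```bash
python3 -c "
from h import *
go(W(-.055,-.068,.14),.155)"
```

```text
t 15.7 yaw 0.459 pos [ 0.4743 -0.0237  0.2043] F [-0.4  0.1  0.7] M [ 0.03  0.01 -0.03] q [-0.3   0.22  0.26  2.08 -0.08  0.87 -1.11] w 0.0686
shift [ 0.006 -0.002  0.257] turn [-0.003  0.004  0.097]
```

>>> {"op": "apply_moves", "data": {
  "rows": [
    [[0,0,0.05],[0,0,0.05]],
    [[0,0,0.1],[0,0,0.097]],
    [[0.005,0,0.2],[0,0,0.097]],
    [[0.005,0,0.26],[0,0,0.097]],
    [[0.005,0,0.26],[0,0,0.097]]
  ]
}}

```text
clock: 16.32
tcp_pos: [0.4742, -0.022, 0.139]
orientation: [-3.127, -0.252, 0.026]
contact_force: [-0.4, 0.5, -0.2]
grip_width: 0.0683
gripper_force: 0.0
```

```bash
python3 pin.py; python3 -c "
from h import *
go(W(-.055,-.068,.094),.155)
d=shot('top')
for c,st,m in orange(d):
    ys,xs=np.nonzero(m); print(c,st,cv2.minAreaRect(np.c_[xs,ys].astype(np.float32)),onz(d,c,.088))"
```

```text
t 16.32 yaw 0.161 q7 -1.35 pos [ 0.4742 -0.022   0.139 ] F [-0.4  0.5 -0.2] M [-0.021 -0.1    0.016] w 0.0683 gf 0.0
{'L': ([281.5, 201.54], 240, 'case x mm', np.float64(-11.8), 'y', np.float64(67.9)), 'R': ([291.57, 175.61], 217, 'case x mm', np.float64(-4.2), 'y', np.float64(-70.7))}
t 16.375 yaw 0.161 pos [ 0.475  -0.0221  0.1399] F [0.1 0.6 1. ] M [-0.01 -0.02  0.  ] q [-0.32  0.33  0.29  2.13 -0.14  0.72 -1.35] w 0.0685
shift [0.001 0.002 0.184] turn [-0.002  0.005  0.002]
[269.92134831 228.19101124] [263 221  16  14  89] ((270.5245666503906, 227.72950744628906), (5.8896965980529785, 17.028905868530273), 50.19443130493164) [0.45386239 0.11533571 0.088     ]
```

>>> {"op": "apply_moves", "data": {
  "rows": [
    [[0,0,0.07],[0,0.005,0]],
    [[0,0,0.13],[0,0.005,0]],
    [[0,0,0.184],[0,0.005,0]],
    [[0,0,0.184],[0,0.005,0]]
  ]
}}

```text
clock: 16.92
tcp_pos: [0.4743, -0.0218, 0.0935]
orientation: [-3.125, -0.252, -0.001]
contact_force: [0.4, -0.9, -0.3]
grip_width: 0.0681
gripper_force: 0.0
```

>>> {"op": "apply_moves", "data": {
  "rows": [
    [[0,0,0],[0,0,0]],
    [[0,0,0],[0,0,0]],
    [[0,0,0],[0,0,0]],
    [[0,0,0],[0,0,0]],
    [[0,0,0],[0,0,0]],
    [[0,0,0],[0,0,0]]
  ],
  "jaw": -1,
  "newtons": 30
}}

```text
clock: 17.68
tcp_pos: [0.4752, -0.022, 0.0948]
orientation: [-3.125, -0.25, -0.005]
contact_force: [0.0, -0.0, 5.9]
grip_width: 0.0132
gripper_force: 33.4
```

```bash
python3 pin.py
```

```text
t 17.68 yaw 0.16 q7 -1.31 pos [ 0.4752 -0.022   0.0948] F [ 0.  -0.   5.9] M [-0.247  0.269 -0.335] w 0.0132 gf 33.4
{'L': ([281.52, 201.53], 243, 'case x mm', np.float64(-11.8), 'y', np.float64(67.8)), 'R': ([291.58, 175.59], 217, 'case x mm', np.float64(-4.2), 'y', np.float64(-70.8))}
```

>>> {"op": "apply_moves", "data": {
  "rows": [
    [[0,0,0],[0,0,0]],
    [[0,0,0],[0,0,-0.03]],
    [[0,0,0],[0,0,-0.06]],
    [[0,0,0],[0,0,-0.09]],
    [[0,0,0],[0,0,-0.125]],
    [[0,0,0],[0,0,-0.125]]
  ],
  "newtons": 80
}}

```text
clock: 18.48
tcp_pos: [0.475, -0.0215, 0.0949]
orientation: [-3.015, -0.859, -0.007]
contact_force: [-2.2, 0.6, 8.0]
grip_width: 0.0123
gripper_force: 79.5
```

```bash
python3 pin.py
```

```text
t 18.48 yaw 0.555 q7 -0.99 pos [ 0.475  -0.0215  0.0949] F [-2.2  0.6  8. ] M [0.112 0.456 0.18 ] w 0.0123 gf 79.5
{'L': ([281.52, 201.53], 243, 'case x mm', np.float64(-11.8), 'y', np.float64(67.9)), 'R': ([292.4, 175.59], 316, 'case x mm', np.float64(-6.6), 'y', np.float64(-71.7))}
```

```bash
python3 pin.py pics/s5.png; python3 -c "
from h import *
for n in('s4','s5'):
    s=cv2.imread(f'pics/{n}.png')[:,:,::-1].astype(int)
    print((s[...,0]-np.maximum(s[...,1],s[...,2]))[171:182,285:306])
s=cv2.imread('pics/s5.png')
cv2.imwrite('pics/s5c.png',cv2.resize(s[140:260,230:350],None,fx=5,fy=5,interpolation=cv2.INTER_CUBIC))"
```

```text
t 18.52 yaw 0.555 q7 -0.99 pos [ 0.475  -0.0215  0.0949] F [-1.9  0.2  8.3] M [0.117 0.462 0.195] w 0.0125 gf 79.6
{'L': ([281.52, 201.53], 246, 'case x mm', np.float64(-11.8), 'y', np.float64(67.8)), 'R': ([292.41, 175.62], 331, 'case x mm', np.float64(-6.7), 'y', np.float64(-71.6))}
[[ -2  -3  -2  -4  -3  -2  -1  -4  -5  -9  -8  -9  -9 -12 -23  44  90  94
   95  97  98]
 [ -2  -2  -3  -2  -3  -2  -4  -4  -5 -10 -11  -9  -8 -14 -26  33  66  61
   62  65  73]
 [ -4  -4  -2  -1  -2  -3  -5  -5  -8 -11  -9  -9  -9 -15  -4  26  69  63
   59  62  58]
 [ -3  -4  -2  -2  -3  -6  -9 -11 -12  -7 -10 -10 -12 -14   0  35  67  62
   61  61  59]
 [ -2  -3  -2  -2  -4  -2  33  51 -16 -12 -11 -11 -10 -14  -7  50  67  64
   62  60  58]
 [ -3  -3  -2  -1  -5   0  58  74 -15 -11  -8  -7  -9  -7  -4  41  66  62
   62  62  57]
 [ -3  -2  -1  -1  -5  -6  12   2  -6  -6  -3  -5  -8  -5  -5  35  66  64
   66  62  60]
 [ -2  -2  -1  -3  -4  -6 -14 -12 -10  -7  -4  -6 -10  -8  -7  21  44  53
   51  53  54]
 [ -2  -1  -2  -4  -2 -10 -14 -10 -11 -10  -7  -9 -12  -5  -4  -5 -14 -10
   -7  14  29]
 [ -2  -2  -4
[... 445 characters left out ...]
2  -3  -2  -3  -8 -13 -16 -12  -9  -9 -10 -14  -1  37  65  63
   68  27 -13]
 [ -3  -4  -3  -1  -4  -7  -6  76  50 -16 -11  -9 -10 -15  -5  47  63  60
   60  23 -15]
 [ -3  -2  -2  -2  -3  -7   4 120  85 -17 -10  -6  -8 -12   0  49  67  65
   58  17 -15]
 [ -3  -1  -1  -3  -5  -7   1  23  25 -10  -5  -3 -10 -10   2  51  68  64
   64  21 -21]
 [ -3  -3  -2  -3  -4  -6 -13 -15 -14  -7  -4  -7 -11  -4 -10  26  72  67
   67  53  33]
 [ -3  -2  -1  -4  -5 -10 -11 -12 -11  -9  -6  -8 -10  -3  -5  19  53  50
   50  54  47]
 [ -2  -3  -2  -4  -5 -10 -10 -10 -12  -7 -10 -13 -11 -11  -3  -6  -3  -4
    2  -8 -10]
 [ -1  -3  -5  -7  -9 -11 -11  -9 -11  -9 -10 -10 -10 -11   2  -1  -5  -7
   -7  -4  -6]]
```

View pics/s5c.png

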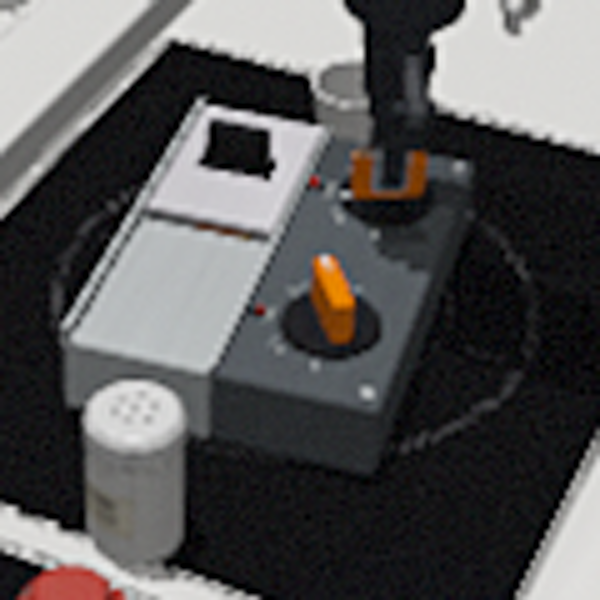

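The right pin has already shifted by about 0.8 px (a third of the jump) and the moment has changed sign, so the catch may be on the edge of its gate. Very small step next.

>>> {"op": "apply_moves", "data": {
  "rows": [
    [[0,0,0],[0,0,-0.006]],
    [[0,0,0],[0,0,-0.006]]
  ]
}}

```text
clock: 18.82
tcp_pos: [0.475, -0.0215, 0.0949]
orientation: [-3.008, -0.885, -0.007]
contact_force: [-3.1, 0.9, 7.7]
grip_width: 0.0124
gripper_force: 79.6
```

```bash
python3 pin.py pics/s6.png;python3 -c "
from h import *
s=cv2.imread('pics/s6.png')[:,:,::-1].astype(int)
print((s[...,0]-np.maximum(s[...,1],s[...,2]))[174:179,288:298])"
```

```text
t 18.82 yaw 0.572 q7 -0.97 pos [ 0.475  -0.0215  0.0949] F [-3.1  0.9  7.7] M [ 0.154  0.466 -0.179] w 0.0124 gf 79.6
{'L': ([281.52, 201.53], 245, 'case x mm', np.float64(-11.8), 'y', np.float64(67.8)), 'R': ([292.37, 175.66], 233, 'case x mm', np.float64(-6.7), 'y', np.float64(-71.3))}
[[ -2  -2  -4  -6 -10 -15 -10  -9  -8  -9]
 [ -3  -4  -5  -3  52  27 -16  -9 -11 -10]
 [ -3  -4  -8   4  94  60 -15  -8  -5  -8]
 [ -1  -4  -7  -1  21  23  -9  -4  -4 -10]
 [ -3  -4  -5 -11 -15 -13  -9  -4  -6 -10]]
```

>>> {"op": "apply_moves", "data": {
  "rows": [
    [[0,0,0],[0,0,-0.008]],
    [[0,0,0],[0,0,-0.008]]
  ]
}}

```text
clock: 19.12
tcp_pos: [0.475, -0.0215, 0.0949]
orientation: [-2.997, -0.923, -0.007]
contact_force: [-2.5, 0.8, 8.0]
grip_width: 0.0125
gripper_force: 79.6
```

```bash
python3 pin.py pics/s7.png;python3 -c "
from h import *
s=cv2.imread('pics/s7.png')[:,:,::-1].astype(int)
print((s[...,0]-np.maximum(s[...,1],s[...,2]))[174:179,288:298])"
```

```text
t 19.12 yaw 0.598 q7 -0.95 pos [ 0.475  -0.0215  0.0949] F [-2.5  0.8  8. ] M [ 0.218  0.395 -0.209] w 0.0125 gf 79.6
{'L': ([281.5, 201.54], 244, 'case x mm', np.float64(-11.8), 'y', np.float64(67.9)), 'R': ([293.53, 176.49], 220, 'case x mm', np.float64(-11.4), 'y', np.float64(-68.1))}
[[ -3  -3  -2  -5  -6 -13  -9 -11 -11  -9]
 [ -2  -3  -3  -4 -14   7  10 -14 -12  -9]
 [ -2  -2  -4  -4 -10  57  56  -4  -8  -8]
 [ -2  -4  -4  -7 -13  47  60  -3  -7 -10]
 [ -4  -4  -4 -10 -14 -11  -9  -6  -9  -7]]
```

The right pin is now at case x -11.4 mm, matching the left (-11.8 mm), with the same total shift. Both are caught, so I'll release.

>>> {"op": "apply_moves", "data": {
  "rows": [
    [[0,0,0],[0,0,0]],
    [[0,0,0],[0,0,0]],
    [[0,0,0],[0,0,0]],
    [[0,0,-0.05],[0,0,0]],
    [[0,0,-0.15],[0,0,0]],
    [[0,0,-0.28],[0,0,0]],
    [[0,0,-0.28],[0,0,0]]
  ],
  "jaw": 0.6
}}

```text
clock: 20.05
tcp_pos: [0.4765, -0.0222, 0.1671]
orientation: [-2.998, -0.923, -0.015]
contact_force: [0.6, 0.5, -1.1]
grip_width: 0.0682
gripper_force: 0.0
```

```bash
python3 pin.py; python3 -c "
from h import *
go(W(.0435,-.065,.15),TH)
t=shot('top','pics/t8.png')
f=t['frame']; g=cv2.cvtColor(f,cv2.COLOR_RGB2GRAY); w=g[170:203,298:330]; m=np.zeros_like(g); 
n,l,s,c=cv2.connectedComponentsWithStats(np.uint8(w<70)); print(s.tolist(),(c+[298,170]).round(1).tolist(), 'pred',proj(t,W(.0435,-.065,.092)),onz(t,c[1]+[298,170],.088))"
```

```text
t 20.05 yaw 0.597 q7 -0.98 pos [ 0.4765 -0.0222  0.1671] F [ 0.6  0.5 -1.1] M [ 0.017 -0.052  0.036] w 0.0682 gf 0.0
{'L': ([281.53, 201.54], 239, 'case x mm', np.float64(-11.8), 'y', np.float64(67.9)), 'R': ([293.54, 176.49], 224, 'case x mm', np.float64(-11.5), 'y', np.float64(-68.1))}
t 20.1 yaw 0.597 pos [ 0.4755 -0.0222  0.1657] F [ 0.2  0.4 -0.7] M [-0.02  0.07  0.05] q [-0.23  0.27  0.17  2.12 -0.08  0.75 -0.98] w 0.0683
shift [0.354 0.163 0.065] turn [-0.001 -0.002  0.146]
[[0, 0, 32, 33, 938], [11, 7, 9, 17, 100], [25, 23, 1, 2, 2], [21, 27, 4, 6, 16]] [[313.4, 185.9], [313.1, 184.9], [323.0, 193.5], [320.9, 200.2]] pred [314.55949498 183.695191  ] [ 0.56901932 -0.00226105  0.088     ]
```

>>> {"op": "apply_moves", "data": {
  "rows": [
    [[0.1,0.05,0],[0,0,0.05]],
    [[0.2,0.1,0],[0,0,0.1]],
    [[0.3,0.14,0],[0,0,0.146]],
    [[0.354,0.16,0],[0,0,0.146]],
    [[0.354,0.16,0.05],[0,0,0.146]],
    [[0.354,0.16,0.05],[0,0,0.146]]
  ],
  "jaw": 0.6
}}

```text
clock: 20.9
tcp_pos: [0.5681, -0.0059, 0.1503]
orientation: [-3.128, -0.219, 0.003]
contact_force: [0.6, -0.3, 0.5]
grip_width: 0.0683
gripper_force: 0.0
```

```bash
python3 -c "
from h import *
go(W(.0435,-.064,.095),TH)"
```

```text
t 20.9 yaw 0.14 pos [ 0.5681 -0.0059  0.1503] F [ 0.6 -0.3  0.5] M [ 0.03  0.03 -0.01] q [-0.29  0.44  0.25  1.92 -0.16  0.8  -1.39] w 0.0683
shift [ 0.014 -0.     0.221] turn [-0.002  0.     0.001]
```

>>> {"op": "apply_moves", "data": {
  "rows": [
    [[0.014,0,0.1],[0,0,0]],
    [[0.014,0,0.18],[0,0,0]],
    [[0.014,0,0.22],[0,0,0]],
    [[0.014,0,0.22],[0,0,0]]
  ]
}}

```text
clock: 21.4
tcp_pos: [0.5731, -0.0049, 0.0967]
orientation: [-3.128, -0.218, -0.002]
contact_force: [0.5, 0.9, 0.8]
grip_width: 0.0686
gripper_force: 0.0
```

>>> {"op": "apply_moves", "data": {
  "rows": [
    [[0,0,0],[0,0,0]],
    [[0,0,0],[0,0,0]],
    [[0,0,0],[0,0,0]],
    [[0,0,0],[0,0,0]],
    [[0,0,0],[0,0,0]]
  ],
  "jaw": -1,
  "newtons": 25
}}

```text
clock: 22.02
tcp_pos: [0.5743, -0.0046, 0.0977]
orientation: [-3.128, -0.217, -0.005]
contact_force: [-2.4, -0.1, 5.1]
grip_width: 0.0134
gripper_force: 30.0
```

```bash
python3 pin.py; python3 -c "
from h import *
go(W(.0435,-.065+.093,.095))"
```

```text
t 22.02 yaw 0.139 q7 -1.36 pos [ 0.5743 -0.0046  0.0977] F [-2.4 -0.1  5.1] M [-0.058  0.246 -0.015] w 0.0134 gf 30.0
{'L': ([281.52, 201.54], 242, 'case x mm', np.float64(-11.8), 'y', np.float64(67.9)), 'R': ([293.52, 176.48], 224, 'case x mm', np.float64(-11.4), 'y', np.float64(-68.1))}
t 22.075 yaw 0.139 pos [ 0.5743 -0.0046  0.0977] F [-0.8  0.4  6. ] M [-0.1   0.3  -0.01] q [-0.27  0.52  0.23  1.94 -0.19  0.7  -1.36] w 0.0134
shift [-0.011 -0.368  0.013] turn [0. 0. 0.]
```

>>> {"op": "apply_moves", "data": {
  "rows": [
    [[0,-0.012,0],[0,0,0]],
    [[0,-0.025,0],[0,0,0]],
    [[0,-0.025,0],[0,0,0]]
  ]
}}

```text
clock: 22.45
tcp_pos: [0.5734, 0.0016, 0.0977]
orientation: [-3.128, -0.218, -0.005]
contact_force: [-1.8, -0.1, 5.3]
grip_width: 0.0134
gripper_force: 30.0
```

The lid moves freely (6 mm, about 0 N). Sliding on.

>>> {"op": "apply_moves", "data": {
  "rows": [
    [[0,-0.04,0],[0,0,0]],
    [[0,-0.1,0],[0,0,0]],
    [[0,-0.16,0],[0,0,0]],
    [[0,-0.22,0],[0,0,0]],
    [[0,-0.28,0],[0,0,0]],
    [[0,-0.32,0],[0,0,0]],
    [[0,-0.34,0],[0,0,0]],
    [[0,-0.34,0],[0,0,0]]
  ]
}}

```text
clock: 23.45
tcp_pos: [0.5616, 0.0869, 0.0978]
orientation: [-3.127, -0.219, -0.005]
contact_force: [2.2, 2.0, 1.9]
grip_width: 0.0133
gripper_force: 29.6
```

```bash
python3 -c "
from h import *
go(W(.0435,-.065+.095,.095))"
```

```text
t 23.45 yaw 0.14 pos [0.5616 0.0869 0.0978] F [2.2 2.  1.9] M [ 0.19 -0.49 -0.07] q [-0.44  0.51  0.23  1.96 -0.18  0.69 -1.53] w 0.0133
shift [-0.011 -0.007  0.011] turn [0. 0. 0.]
```

>>> {"op": "apply_moves", "data": {
  "rows": [
    [[0,-0.006,0],[0,0,0]],
    [[0,-0.01,0],[0,0,0]],
    [[0,-0.01,0],[0,0,0]]
  ]
}}

```text
clock: 23.82
tcp_pos: [0.5614, 0.0878, 0.0977]
orientation: [-3.128, -0.217, -0.005]
contact_force: [3.7, -0.9, 2.0]
grip_width: 0.0128
gripper_force: 29.4
```

>>> {"op": "apply_moves", "data": {
  "rows": [
    [[0,-0.004,0],[0,0,0]],
    [[0,-0.004,0],[0,0,0]]
  ]
}}

```text
clock: 24.08
tcp_pos: [0.5613, 0.089, 0.0978]
orientation: [-3.128, -0.217, -0.005]
contact_force: [5.8, -2.3, 0.4]
grip_width: 0.0135
gripper_force: 29.3
```

>>> {"op": "apply_moves", "data": {
  "rows": [
    [[0,-0.006,0],[0,0,0]],
    [[0,-0.006,0],[0,0,0]]
  ]
}}

```text
clock: 24.32
tcp_pos: [0.5612, 0.089, 0.0978]
orientation: [-3.13, -0.216, -0.006]
contact_force: [5.4, -5.0, 0.6]
grip_width: 0.0135
gripper_force: 29.2
```

It has stopped: the position holds while the force rises to 5 N. Letting go.

>>> {"op": "apply_moves", "data": {
  "rows": [
    [[0,0,0],[0,0,0]],
    [[0,0,0],[0,0,0]],
    [[0,0,0],[0,0,0]],
    [[0,0,-0.1],[0,0,0]],
    [[0,0,-0.25],[0,0,0]],
    [[0,0,-0.45],[0,0,0]],
    [[-0.2,0,-0.65],[0,0,0]],
    [[-0.4,0.1,-0.8],[0,0,0]],
    [[-0.6,0.2,-1],[0,0,0]],
    [[-0.6,0.2,-1],[0,0,0]]
  ],
  "jaw": 0.6
}}

```text
clock: 25.58
tcp_pos: [0.4169, 0.0175, 0.349]
orientation: [-3.126, -0.215, -0.008]
contact_force: [0.5, 0.8, 0.4]
grip_width: 0.0686
gripper_force: 0.0
```

```bash
python3 pin.py pics/s9.png; python3 -c "
from h import *
s=shot('side'); t=shot('top')
for x in(.0645,.0225): print('handle top mid, open', proj(s,W(x,.030,.092)),'at 90mm',proj(s,W(x,.025,.092)))
a=np.vstack([cv2.resize(d['frame'][r:r+140,c:c+200],None,fx=2.1,fy=2.1,interpolation=cv2.INTER_CUBIC) for d,r,c in((s,140,220),(t,140,170))])
cv2.imwrite('pics/v9.png',a[:,:,::-1])"
```

```text
t 25.57 yaw 0.138 q7 -1.64 pos [0.4169 0.0175 0.349 ] F [0.5 0.8 0.4] M [ 0.073 -0.006 -0.016] w 0.0686 gf 0.0
{'L': ([281.52, 201.55], 241, 'case x mm', np.float64(-11.8), 'y', np.float64(67.9)), 'R': ([293.53, 176.49], 223, 'case x mm', np.float64(-11.4), 'y', np.float64(-68.1))}
handle top mid, open [261.35585987 179.9037099 ] at 90mm [261.88835805 178.99640007]
handle top mid, open [274.59318362 182.61501095] at 90mm [275.09025289 181.69112474]
```

View pics/v9.png

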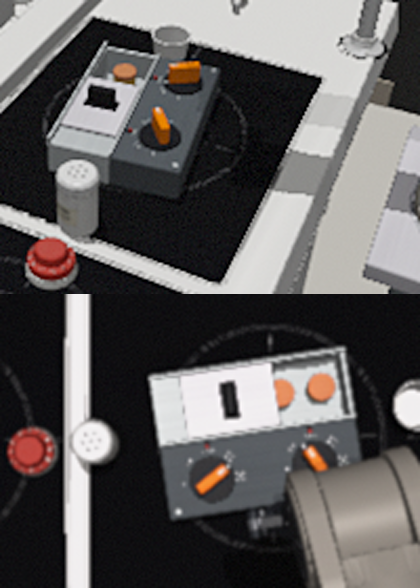

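The lid is open: the handle is at top-crop (230,400), the recess is exposed at its right, both pins are dropped, and the tin, timer and cup are in place. Handing in.

```bash
python3 -c "
from bench import job
print(job.hand_in())"
```

```text
the job is handed in; nothing more can be done
None
```

The strong box is unlocked and its lid slid fully left to the stop; both dials were stopped as soon as their catches dropped, the gripper has let go, the tin, cup and timer were not touched, and the job was handed in at about 26 s.

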